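# Fit the snap ring over the grinder axle and hold it spread

## Robot

A 7-joint arm with a two-finger parallel gripper is mounted at the origin on the work surface. World frame = base frame: x ahead of the robot, y to its left, z up, the work surface at z = 0. Lengths are in mm, angles in rad, forces in N, time in s.
With the tool pointing down it reaches from about 400 to 875 mm from the base axis. Payload 4.4 kg.
Tool frame: the origin (TCP) lies on the mounting face of the last link; the fingertips stand 173 mm ahead of it and the grasp point (between the pads) lies 155 mm ahead of it; z points along the fingers, y is the direction in which the jaws open and shut (so a half turn about z gives the same grasp; the last joint's range is limited). The gripper opens to 85 mm and grips with 20 to 120 N. Pads are 22 mm wide; open, the fingers measure 114 mm over their backs; the gripper's body (76 mm by 85 mm) begins 54 mm behind the grasp point. The pads swing forward as they close: fully open they stand 13 mm farther back than shut.
Start: joints at [1.202, 0.628, 0.038, 1.517, -0.027, 0.996, -0.02], TCP at [193.847, -620.434, 404.713] pointing down, gripper open.
Joint ranges: [-3.06, 3.06], [-0.37, 2.12], [-1.25, 1.32], [0.18, 2.47], [-1.1, 4.24], [0.23, 1.98], [-2.94, 2.94]. Speed limits (rad/s): [2.57, 2.57, 3.14, 3.14, 3.14, 3.14, 3.14].

## Interface

Orientations are given as [roll, pitch, yaw] about the fixed x, y, z axes, in that order (R = Rz(yaw) Ry(pitch) Rx(roll)).
In Python, from workcell import ctrl, capture, camera_info, boxes_of, silhouettes, spot_point gives the robot as it stands.
- The arm moves only by the shell command python3 -m handwheel 'ROWS' [FORCE]. ROWS is JSON, a list of rows, each a list of 5 numbers: the shift along the tool's x, y, z in m, then the turn about the tool's z in rad, then the opening in per cent of the stroke, from 0 (shut) to 100 (fully open). In form: [[x, y, z, roll, gripper], ...]. A call has 1 to 8 rows; each row shifts and turns the commanded pose from where the row before left it, along the tool's axes as they then stand; what a row does not reach is not made up. A row lasts 1/10 s, in which the tool goes at most 50 mm and 8.59 degrees, less where a joint would pass 70% of its speed; a pose out of reach is approached as far as the arm can. A call with a gripper value outside its range is refused whole. The fingers move at their own pace and stop on an object; FORCE is the grip in N (left out, the last holds). Time passes only in rows, so rows that do not move let the fingers close. It gives the time, the measured TCP pose, the force and the opening at its end, in the units of the state.
- ctrl.sense(): the state, without advancing time (a new reading comes with each control period).
- capture(name): name is "scene" or "top" or "wrist"; returns the picture (420x560x3 uint8, red, green, blue); there is no depth.
- camera_info(name): a dict with "fx", "fy", "cx", "cy" (pixels), "pose" (4x4, takes a point from camera to world coordinates). Camera axes: x right, y down, z forward; pixel columns grow to the right and rows downward; lengths in mm; the calibration is good to about 2 mm. The wrist camera is an equidistant fisheye: a pixel r from the principal point sees the ray r / f radians off the axis. A picture is of the moment at which its call begins: read the wrist's pose just before it. camera_info takes no time and is no camera call; for the wrist camera it gives the pose at the moment of the call.
- ctrl.hand_in(): hands the job in, once; it reports no verdict.
Trained networks look in the newest picture that a camera, given by its name, has taken for a name from the list of things; names that differ only in an ending like _2 or _b are one class to them, and where a whole thing is asked for, a point or a joint stands for the part that bears it (a point fixed in the world has none). Each returns a list of dicts, best first, with "confidence" (0 to 1); they miss things now and then, are a little off and sometimes report something else, mostly with a low value. They report only what shows in the picture. A call takes as long as a camera call. They do not tell look-alikes from the thing itself.
- boxes_of(camera, query): "point" ([x, y, z] in mm, in world coordinates, good to about 4 mm: the middle of the surface that is visible of it).
- silhouettes(camera, query): "pixels" (420x560 bool, what is visible of it).
- spot_point(camera, query): "point" ([x, y, z] in mm, in world coordinates, good to about 4 mm: a listed point, or the origin of a listed thing).
The state is a dict: "t": time; "joint_positions": joint angles; "joint_vel": joint speeds; "joint_torque": joint torques, N m; "tcp_pos": TCP position; "tool_rot": TCP orientation; "wrist_force": force on the tool from outside, world axes, zero at the start; "torque": the same for the moment, N m; "grip_width": finger opening in mm.
Only numpy, scipy, OpenCV 4.12 (cv2) and the standard library are available. Lean on these libraries where they do the work, as an engineer would, in place of code of your own. Each camera call takes 0.05 s, during which the arm holds its last target. There are 200 camera calls.

## Task

Swing the yellow keeper bar of the grinder axle fixture shut until it clicks into its detent. Then take the snap ring pliers from their stand, squeeze the red grips fully to spread the brass ring above the axle, and lower it upright, without forcing it, into the dark groove just above the blue hub. Finish while still holding: grips squeezed, spread ring centred inside the groove and not leaning on the hub or axle, keeper still shut, and the tin, burr block and sanding roll left alone.

Things in the scene. Friction and masses are not known exactly. Their poses are not given: they have to be found in the camera images.
- fixture: grey fixture (base 190 x 112 mm) fixed to the bench, carrying the upright axle stub, blue hub and keeper bar; origin at bench height under the axle's axis, z up. Within 60 mm of the axle only the keeper bar (top 56 mm up), its knob (90 mm) and hub stop (56 mm) stand higher than the hub's face, all on the +y side.
- groove (a point): middle of the dark groove (9 mm tall, 24 mm across) on the axle, 49.5 mm above the bench; axes as the fixture's. Just below it is the flat face of the blue hub (84 mm across, 45 mm above the bench); above it the axle is 28 mm across for 9 mm, then tapers to 19 mm at its top, 70 mm above the bench.
- keeper (a joint): angle of the keeper bar (rad): 0 = shut in its detent, grows as it opens, up to 1.3 (clockwise seen from above); starts well open. It swings level and stays where it is left; a sprung ball in the last 0.1 rad is passed with about 4 N at the knob, then holds the bar shut.
- hinge (a point): centre of the keeper's vertical hinge pin, 51 mm above the bench, at mid-thickness of the bar; axes as the fixture's. It lies at (+70, +32) mm from the axle in those axes.
- knob (a point): centre of the upright black round knob (16 mm across, 34 mm tall) on the free end of the yellow bar (12 mm wide, 10 mm thick), 135 mm from the hinge, 80 mm above the bench; bar top 24 mm below this point, knob top 10 mm above it. Its x axis points along the bar to the hinge. At angle 0 the bar lies along the fixture's x and the knob is at (-65, +32) mm from the axle.
- pliers: snap ring pliers, about 0.25 kg, 146 mm tall, upright, tips down, in a wooden stand; origin: middle of the underside of the dark flange (30 x 80 x 6 mm), which rests 70 mm above the bench on two posts within 6 mm high lips: lift straight up 60 mm or more to clear. z points up to the grips, the grips lie on +y and -y, the ring to +x of the tips.
- grip (a point): middle between the two red grips, 75 mm above the flange's underside; axes as the pliers'. The grips are flat parallel pads 20 mm wide, 50 mm tall; outer faces 60 mm apart in y at rest, 49 mm fully squeezed, each moving on its own spring. They start to move at about 4 N each and reach the stop at 9 N; 20 to 40 N holds them on the stop and carries the pliers.
- ring_center (a point): centre of the brass snap ring, at mid-thickness (3 mm thick); 19 mm to +x of and 118.5 mm below point grip at any spread. The ring stays on the tips. Hole 25 mm at rest (too small for the axle), about 32 mm fully spread; 33 mm wide outside, 44 spread. Lugs and tips lie on its -x side, to 26 mm from its centre: keep them off the keeper bar by turning the pliers' x near the fixture's x.
- squeeze_l (a joint): inward travel (m) of the grip on the pliers' +y side: 0 at rest, 0.0055 fully squeezed on its stop (that half of the ring fully spread); springs back when let go.
- squeeze_r (a joint): inward travel (m) of the grip on the pliers' -y side: 0 at rest, 0.0055 fully squeezed on its stop (that half of the ring fully spread); springs back when let go.
- wax_tin: bystander: aluminium tin, 66 mm across, 50 mm tall, origin at its underside
- burr_block: bystander: wooden block 60 x 90 x 35 mm with upright burrs, about 70 mm tall in all, origin at its underside
- sanding_roll: bystander: red sanding ring 64 mm across, 30 mm tall, origin at its underside
Mind the look-alikes: they are no part of the job. What is shaped like the pliers but purple is not meant. There is more than one size of the fixture; the one meant has the size given above.

How it is judged (in metres and radians):
On the way, in this order (a step that is already met when the one before it is completed fails the run):
1. the keeper bar is shut in its detent (value of joint keeper below 0.035 rad and velocity of joint keeper above -0.1 rad/s), for 0.2 s.
2. the ring is held spread above the top of the axle (value of joint each of squeeze_l, squeeze_r above 0.0045 m and horizontal distance between ring_center and groove below 0.015 m and z of ring_center in the frame of groove above 0.0215 m), for 0.1 s.
At the end, for the whole second after the job is handed in: keeper shut (0.035 rad); fingers holding the pliers squeezed (each grip 4.5 of 5.5 mm or more); ring centre within 3.5 mm of the axle axis and of the groove's mid-height; pliers upright within 0.12 rad, still, pressing on the fixture with under 6 N (value of joint keeper below 0.035 rad and value of joint each of squeeze_l, squeeze_r above 0.0045 m and contact force between the fingers and pliers above 3 N and horizontal distance between ring_center and groove below 0.0035 m and z of ring_center in the frame of groove between -0.0035 and 0.0035 m and angle between pliers's own z axis and vertical below 0.12 rad and contact force between pliers and fixture below 6 N and linear speed of pliers below 0.03 m/s); the arm keeps its last pose, push and grip.
It fails at once if the pliers or ring are forced against the fixture (over 30 N) (contact force between pliers and fixture above 30 N).
It fails at once if a bystander is disturbed (moved over 30 mm) (distance of any of wax_tin, burr_block, sanding_roll from where it was at the start of the episode above 0.03 m).
It also fails if it takes over 53 s, if anything falls off the work surface, if the arm or the gripper's body presses on something with over 40 N, if the wrist force passes 120 N, or if a joint passes its speed limit or range.

## Working session

There is one attempt and no reset: what is moved stays moved. The work goes in short steps, Python scripts to look and compute and a shell command to move; the robot and the scene stay as the last step left them, time stands still between calls to the robot, and variables do not carry over. Pictures are saved under pics/ and viewed, about 8 in all and at most 12, crops included, and the job is handed in when it is done.

```bash
ls; mkdir -p pics; python3 - <<'E'
from workcell import *
import cv2,numpy as np
s=ctrl.sense();print(s['t'],s['tcp_pos'],s['tool_rot'],s['grip_width'])
ims=[capture(c) for c in("scene","top")]
for c,im in zip(("scene","top"),ims):
    cv2.imwrite(f"pics/a_{c}.png",im[:,:,::-1])
    print(c,np.round(camera_info(c)['pose'],2).tolist(),camera_info(c)['fx'])
    for q in("groove","hinge","knob","fixture","pliers","grip","ring_center","wax_tin","burr_block","sanding_roll"):
        print(q,[(np.round(d['point']).tolist(),round(d['confidence'],2)) for d in spot_point(c,q)][:3])
E
```

```text
pics
0.0 [ 193.75652663 -620.13009682  403.76877259] [-3.13966071e+00  9.92615515e-06  3.02718026e-01] 85.31142515320589
scene [[-0.18, 0.84, -0.51, 975.2], [0.98, 0.16, -0.09, -20.91], [0.0, -0.52, -0.85, 805.44], [0.0, 0.0, 0.0, 1.0]] 382.38466265814776
groove [([569.0, 33.0, 46.0], 0.73), ([466.0, 261.0, 36.0], 0.71), ([349.0, 29.0, 33.0], 0.58)]
hinge [([404.0, 34.0, 33.0], 0.71), ([520.0, 262.0, 40.0], 0.68)]
knob [([432.0, 296.0, 52.0], 0.58), ([578.0, 180.0, 82.0], 0.55), ([318.0, 64.0, 55.0], 0.51)]
fixture [([466.0, 259.0, -5.0], 0.96), ([350.0, 26.0, 0.0], 0.87), ([568.0, 34.0, -2.0], 0.8)]
pliers [([302.0, -150.0, 30.0], 0.77), ([413.0, -419.0, 30.0], 0.67), ([496.0, -238.0, 70.0], 0.57)]
grip [([373.0, -363.0, 12.0], 0.92), ([492.0, -234.0, 145.0], 0.65), ([370.0, -183.0, 16.0], 0.58)]
ring_center [([436.0, -458.0, 18.0], 0.96), ([513.0, -232.0, 27.0], 0.64), ([258.0, -136.0, 22.0], 0.57)]
wax_tin [([776.0, 118.0, -4.0], 0.94)]
burr_block [([780.0, -61.0, 1.0], 0.83)]
sanding_roll [([762.0, -241.0, 3.0], 0.97), ([494.0, -235.0, 71.0], 0.65)]
top [[-0.01, -0.99, 0.16, 352.
[... 275 characters left out ...]
 57.0, 51.0], 0.62)]
knob [([783.0, -59.0, 1.0], 0.73), ([316.0, 65.0, 56.0], 0.65), ([579.0, 176.0, 81.0], 0.54)]
fixture [([469.0, 260.0, -0.0], 0.8), ([566.0, 35.0, 3.0], 0.77), ([352.0, 30.0, 0.0], 0.65)]
pliers [([298.0, -151.0, 32.0], 0.85), ([491.0, -240.0, 74.0], 0.81), ([413.0, -420.0, 29.0], 0.77)]
grip [([369.0, -190.0, 16.0], 0.95), ([490.0, -231.0, 149.0], 0.94), ([367.0, -362.0, 13.0], 0.58)]
ring_center [([508.0, -236.0, 32.0], 0.85), ([442.0, -456.0, 20.0], 0.82), ([258.0, -133.0, 21.0], 0.71)]
wax_tin [([492.0, -234.0, 147.0], 0.52)]
burr_block [([785.0, -62.0, -3.0], 0.75), ([771.0, 118.0, -2.0], 0.43)]
sanding_roll [([757.0, -243.0, 1.0], 0.64), ([568.0, 33.0, 0.0], 0.18)]
```

View pics/a_top.png

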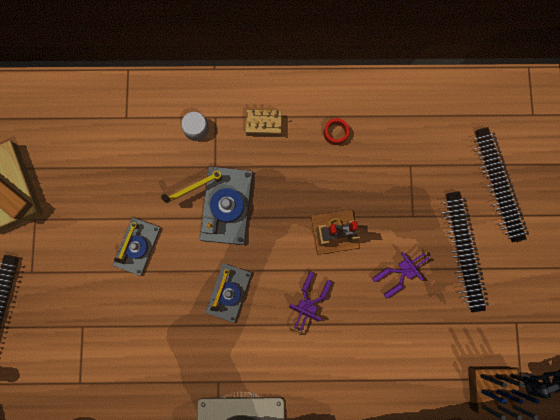

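View pics/a_scene.png

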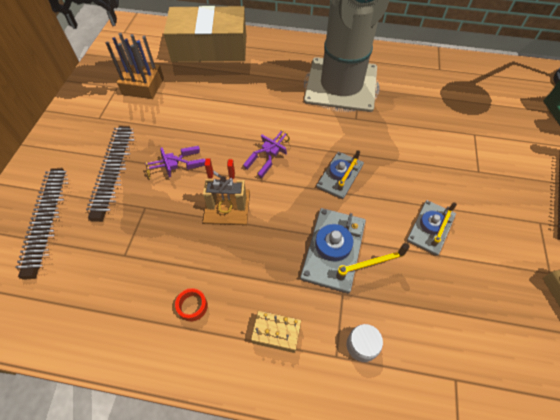

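Pictures show: the big fixture (567,34) in mm, top pixel (227,205), with its bar open. The red-grip pliers are in the stand at top pixel (340,230). The purple pliers and the two small fixtures are decoys. Next I go over the pliers for a wrist look.

```bash
cat > h.py <<'E'
from workcell import *
import cv2,numpy as np
def look(c,name,qs,fn=spot_point):
    s=ctrl.sense(); print('t',round(s['t'],2),np.round(s['tcp_pos'],1),np.round(s['tool_rot'],3),round(s['grip_width'],1))
    im=capture(c)
    if name: cv2.imwrite(f"pics/{name}.png",im[:,:,::-1])
    for q in qs: print(q,[(np.round(d['point'],1).tolist(),round(d['confidence'],2)) for d in fn(c,q)][:3])
    return im
def to(p,q=None):   # shift in tool axes (m) from the present pose to TCP p
    s=ctrl.sense(); y=s['tool_rot'][2]; d=np.array(p)-s['tcp_pos']
    print('tool shift',np.round([d[0]*np.cos(y)+d[1]*np.sin(y),d[0]*np.sin(y)-d[1]*np.cos(y),-d[2]],1), 'yaw',round(y,3))
E
python3 -m handwheel '[[0.0425,-0.0245,-0.006,0,100],[0.0425,-0.0245,-0.006,0,100],[0.0425,-0.0245,-0.006,0,100],[0.0425,-0.0245,-0.006,0,100],[0.0425,-0.0245,-0.006,0,100],[0.0425,-0.0245,-0.006,0,100],[0.0425,-0.0245,-0.006,0,100],[0.0425,-0.0245,-0.006,0,100]]' 
python3 -m handwheel '[[0,0,0,0,100],[0,0,0,0,100]]'
python3 - <<'E'
from h import *
look("wrist","b_wrist",["pliers","grip","ring_center"])
print(np.round(camera_info("wrist")['pose'],2).tolist())
E
```

```text
t: 1.9
tcp_pos: [461.0, -330.3, 453.3]
tool_rot: [3.141, -0.0, 0.303]
wrist_force: [0.0, 0.6, 0.3]
grip_width: 85.6
t: 2.1
tcp_pos: [460.9, -330.7, 452.9]
tool_rot: [3.141, -0.0, 0.306]
wrist_force: [-0.9, -0.2, 0.4]
grip_width: 85.3
t 2.1 [ 460.9 -330.7  452.9] [ 3.141 -0.     0.306] 85.3
pliers [([495.4, -236.0, 70.1], 0.85), ([301.6, -155.0, 30.7], 0.83), ([416.8, -420.9, 31.0], 0.8)]
grip [([492.5, -237.4, 149.1], 0.92), ([375.4, -359.1, 15.3], 0.81), ([367.0, -187.8, 15.6], 0.75)]
ring_center [([441.2, -460.5, 18.1], 0.86), ([255.5, -133.0, 16.7], 0.69), ([513.6, -233.7, 26.6], 0.57)]
[[0.3, -0.9, -0.31, 538.26], [-0.96, -0.28, -0.1, -309.08], [0.0, 0.32, -0.95, 421.49], [0.0, 0.0, 0.0, 1.0]]
```

View pics/b_wrist.png

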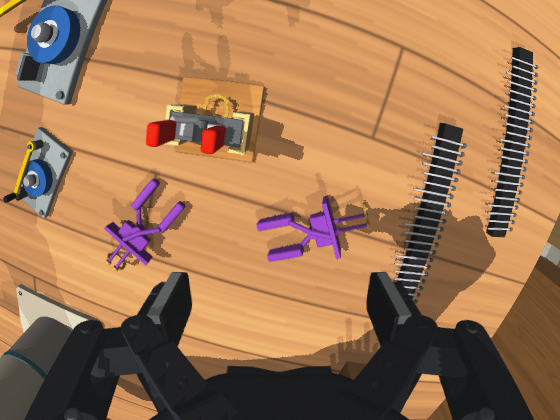

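Wrist view: the red grips are at (160,132) and (212,138), with the ring beyond them on the +x side. Now over the fixture.

```bash
python3 -m handwheel '[[0.0162,-0.0435,0,0,100],[0.0162,-0.0435,0,0,100],[0.0162,-0.0435,0,0,100],[0.0162,-0.0435,0,0,100],[0.0162,-0.0435,0,0,100],[0.0162,-0.0435,0,0,100],[0.0162,-0.0435,0,0,100],[0.0162,-0.0435,0,0,100]]' >/dev/null
python3 -m handwheel '[[0,0,0,0,60],[0,0,0,0,60]]'
python3 - <<'E'
from h import *
look("wrist","c_wrist",["fixture","groove","hinge","knob"])
look("top",None,["groove","hinge","knob"])
look("scene",None,["groove","hinge","knob"])
E
```

```text
t: 3.3
tcp_pos: [479.9, 38.7, 452.7]
tool_rot: [3.141, 0.0, 0.304]
wrist_force: [0.7, -1.6, -0.4]
grip_width: 58.7
t 3.3 [479.9  38.7 452.7] [3.141 0.    0.304] 58.7
fixture [([466.6, 254.3, 1.6], 0.81), ([561.9, 33.0, 3.1], 0.67), ([638.8, 63.1, 48.4], 0.64)]
groove [([467.3, 258.4, 33.2], 0.85), ([350.7, 33.2, 38.7], 0.77), ([565.1, 37.1, 50.6], 0.67)]
hinge [([397.3, 34.4, 33.5], 0.67), ([517.1, 263.0, 32.8], 0.59), ([638.5, 59.7, 48.4], 0.56)]
knob [([433.3, 294.9, 54.1], 0.91), ([314.3, 60.7, 54.8], 0.82), ([577.4, 179.5, 74.1], 0.74)]
t 3.55 [479.9  37.  452.7] [3.141 0.    0.299] 51.2
groove [([466.2, 256.8, 32.3], 0.9), ([568.1, 30.0, 51.0], 0.76), ([352.2, 26.4, 33.3], 0.7)]
hinge [([519.3, 265.2, 37.1], 0.83), ([640.2, 61.3, 51.1], 0.77), ([403.1, 33.4, 35.4], 0.57)]
knob [([433.0, 294.2, 54.3], 0.48)]
t 3.75 [479.9  38.2 452.7] [ 3.141 -0.     0.301] 51.4
groove [([566.4, 31.6, 47.0], 0.76), ([352.3, 31.2, 35.1], 0.74), ([466.3, 262.7, 33.9], 0.62)]
hinge [([405.6, 31.4, 33.4], 0.84), ([639.0, 61.0, 52.4], 0.67), ([519.9, 262.5, 35.2], 0.64)]
knob [([576.2, 177.3, 84.0], 0.75), ([433.0, 293.8, 53.4], 0.73), ([318.1, 64.8, 57.4], 0.51)]
```

View pics/c_wrist.png

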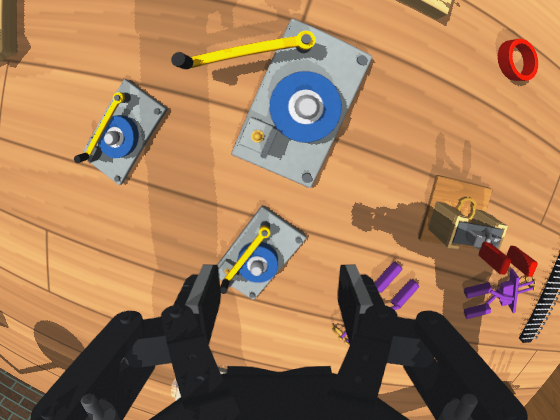

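```bash
python3 -m handwheel '[[0,0,0.01,0.14,50],[0,0,0.01,0.14,50],[0,0,0.01,0.14,50],[0,0,0.01,0.14,50],[0,0,0.01,0.14,50],[0,0,0.01,0.14,50],[0,0,0.01,0.14,50],[0,0,0.01,0.14,50]]' >/dev/null
python3 -m handwheel '[[0,0,0.01,0.14,50],[0,0,0.01,0.13,50],[0,0,0,0,50]]'
python3 - <<'E'
from h import *
to([577,180,300])
E
```

```text
t: 5.05
tcp_pos: [479.5, 39.1, 351.7]
tool_rot: [3.139, 0.0, -1.087]
wrist_force: [-0.5, 1.2, 0.0]
grip_width: 42.6
tool shift [ -79.4 -151.9   51.7] yaw -1.087
```

```bash
python3 -m handwheel '[[-0.0159,-0.0304,0.0103,0,50],[-0.0159,-0.0304,0.0103,0,50],[-0.0159,-0.0304,0.0103,0,50],[-0.0159,-0.0304,0.0103,0,50],[-0.0159,-0.0304,0.0103,0,50],[0,0,0,0,50],[0,0,0,0,50]]'
python3 - <<'E'
from h import *
look("wrist","d_wrist",["knob","hinge","groove"])
to([577,180,236])
E
```

```text
t: 5.75
tcp_pos: [577.5, 180.4, 301.0]
tool_rot: [3.141, 0.0, -1.083]
wrist_force: [0.1, -0.6, 0.2]
grip_width: 42.4
t 5.75 [577.5 180.4 301. ] [ 3.141  0.    -1.083] 42.4
knob [([578.3, 178.4, 75.9], 0.97), ([774.5, 115.1, 1.3], 0.18)]
hinge [([638.2, 63.4, 48.0], 0.89), ([397.3, 35.2, 31.0], 0.86), ([519.4, 260.8, 30.6], 0.63)]
groove [([349.4, 30.5, 35.6], 0.79), ([467.5, 258.6, 32.8], 0.7), ([566.2, 35.1, 51.2], 0.59)]
tool shift [-1.5 -0.4 65.9] yaw -1.088
```

View pics/d_wrist.png

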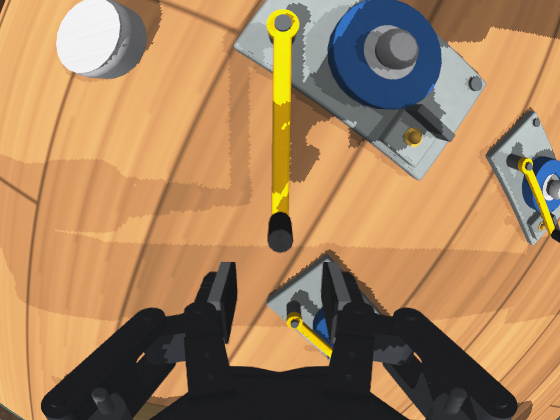

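The knob at (280,235) is centred between the fingers and the bar lies straight along the tool's x. Descend and grip.

```bash
python3 -m handwheel '[[0,0,0.02,0,50],[0,0,0.02,0,50],[0,0,0.025,0,50],[0,0,0,0,10],[0,0,0,0,10],[0,0,0,0,10],[0,0,0,0,10],[0,0,0,0,10]]' 25
python3 - <<'E'
from h import *
s=ctrl.sense();print(s['grip_width'],s['wrist_force'])
y=-1.085
# arc rows: rotate about hinge; tool x points to the hinge at 135
n=8;total=1.016
c=total/n
print('per row chord', 135*2*np.sin(c/2), 'turn',c)
d=135*np.array([np.cos(c),0]);
# tool at angle th; new pos in tool axes (x toward hinge, y = (sin yaw,-cos yaw))
P=lambda th:135*np.array([np.cos(th),np.sin(th)])
for c in(0.127,0.1,0.06):
    th=np.deg2rad(117.6); dp=P(th+c)-P(th); yw=th-np.pi
    print(c,np.round([dp@[np.cos(yw),np.sin(yw)],dp@[np.sin(yw),-np.cos(yw)]],2))
E
```

```text
t: 6.75
tcp_pos: [577.6, 179.3, 236.8]
tool_rot: [-3.141, -0.001, -1.088]
wrist_force: [-0.8, -2.2, -5.1]
grip_width: 14.7
14.731261912697317 [-0.76014251 -2.20094527 -5.06890601]
per row chord 17.13348016841234 turn 0.127
0.127 [ 1.09 17.1 ]
0.1 [ 0.67 13.48]
0.06 [0.24 8.1 ]
```

```bash
python3 -m handwheel '[[0.0007,0.0135,0,-0.1,10],[0.0007,0.0135,0,-0.1,10],[0.0007,0.0135,0,-0.1,10],[0.0007,0.0135,0,-0.1,10],[0.0007,0.0135,0,-0.1,10],[0.0007,0.0135,0,-0.1,10],[0.0007,0.0135,0,-0.1,10],[0.0007,0.0135,0,-0.1,10]]'
python3 -m handwheel '[[0,0,0,0,10],[0,0,0,0,10]]'
python3 - <<'E'
from h import *
s=ctrl.sense();p=s['tcp_pos'][:2]
h=np.array([639.2,60.5]);d=p-h;print(np.hypot(*d),np.degrees(np.arctan2(d[1],d[0])),s['wrist_force'],s['grip_width'])
E
```

```text
t: 7.55
tcp_pos: [509.8, 98.4, 236.7]
tool_rot: [3.141, 0.002, -0.283]
wrist_force: [-2.1, -0.6, -3.8]
grip_width: 15.2
t: 7.75
tcp_pos: [510.0, 98.8, 236.6]
tool_rot: [3.141, 0.002, -0.29]
wrist_force: [-5.2, 0.5, 1.4]
grip_width: 15.0
134.72978710709955 163.4710868889142 [-5.183919    0.45720032  1.36071296] 15.023714732748761
```

```bash
python3 -m handwheel '[[0.0002,0.0067,0,-0.05,10],[0.0002,0.0067,0,-0.05,10],[0.0002,0.0067,0,-0.05,10],[0,0,0,0,10]]'
python3 -m handwheel '[[0.0002,0.0067,0,-0.05,10],[0,0,0,0,10],[0,0,0,0,10]]'
python3 -m handwheel '[[0,0.003,0,-0.01,10],[0,0,0,0,10]]'
```

```text
t: 8.15
tcp_pos: [505.5, 78.9, 236.6]
tool_rot: [3.14, 0.003, -0.138]
wrist_force: [-6.7, -0.7, 4.1]
grip_width: 15.2
t: 8.45
tcp_pos: [504.8, 72.9, 236.5]
tool_rot: [3.141, 0.004, -0.089]
wrist_force: [-6.7, 0.9, 4.4]
grip_width: 14.8
t: 8.65
tcp_pos: [504.7, 72.2, 236.6]
tool_rot: [-3.139, 0.002, -0.076]
wrist_force: [-7.7, 5.7, 2.6]
grip_width: 15.0
```

```bash
python3 -m handwheel '[[0,0.004,0,0,10],[0,0,0,0,10],[0,0,0,0,10]]'
python3 -m handwheel '[[0,0.004,0,0,10],[0,0,0,0,10],[0,0,0,0,10]]'
```

```text
t: 8.95
tcp_pos: [504.5, 71.3, 236.6]
tool_rot: [-3.135, 0.002, -0.073]
wrist_force: [-7.0, 13.3, 0.5]
grip_width: 15.3
t: 9.25
tcp_pos: [504.4, 70.4, 236.6]
tool_rot: [-3.131, 0.001, -0.07]
wrist_force: [-7.4, 21.4, -0.2]
grip_width: 15.2
```

```bash
python3 -m handwheel '[[0,-0.004,0,0,10],[0,-0.003,0,0,10],[0,0,0,0,45],[0,0,0,0,45],[0,0,0,0,45],[0,0,-0.02,0,45],[0,0,-0.03,0,60],[0,0,-0.05,0,100]]'
python3 -m handwheel '[[0,0,-0.04,0,100],[-0.04,0.0,-0.03,0,100],[-0.04,0,-0.03,0,100],[0,0,0,0,100],[0,0,0,0,100]]'
python3 - <<'E'
from h import *
look("wrist","e_wrist",["groove","hinge","knob"])
look("top","e_top",["groove","hinge","knob"])
look("scene",None,["groove","hinge","knob"])
E
```

```text
t: 10.05
tcp_pos: [505.3, 67.4, 335.6]
tool_rot: [3.14, 0.004, -0.079]
wrist_force: [0.6, -0.3, -0.2]
grip_width: 64.0
t: 10.55
tcp_pos: [426.0, 74.0, 437.5]
tool_rot: [-3.141, -0.004, -0.078]
wrist_force: [0.0, 0.4, -0.1]
grip_width: 85.3
t 10.55 [426.   74.  437.5] [-3.141 -0.004 -0.078] 85.3
groove [([567.4, 36.4, 50.3], 0.94), ([352.1, 31.8, 35.0], 0.61), ([465.6, 260.4, 33.0], 0.56)]
hinge [([399.6, 34.4, 32.7], 0.89), ([517.1, 262.3, 31.8], 0.75)]
knob [([502.8, 75.5, 77.9], 0.76), ([314.6, 59.5, 56.8], 0.72), ([432.3, 297.4, 54.2], 0.71)]
t 10.75 [426.7  74.  435.4] [ 3.141e+00  1.000e-03 -7.800e-02] 85.3
groove [([348.1, 26.3, 35.6], 0.92), ([565.1, 28.5, 49.4], 0.69)]
hinge [([401.5, 31.2, 36.0], 0.81), ([642.3, 56.5, 50.1], 0.63)]
knob [([504.2, 74.2, 81.6], 0.71), ([784.5, -63.1, -1.6], 0.63), ([312.9, 65.9, 56.6], 0.43)]
t 10.95 [426.3  74.2 435.5] [ 3.141e+00  1.000e-03 -7.800e-02] 85.4
groove [([349.0, 32.6, 32.0], 0.72), ([566.9, 30.5, 46.0], 0.69), ([468.8, 262.0, 33.3], 0.68)]
hinge [([402.4, 30.9, 32.0], 0.95), ([518.1, 259.6, 36.7], 0.67), ([636.5, 57.3, 51.5], 0.64)]
knob [([430.8, 295.5, 51.7], 0.71), ([503.8, 73.1, 84.6], 0.7), ([319.4, 61.6, 56.0], 0.56)]
```

View pics/e_wrist.png

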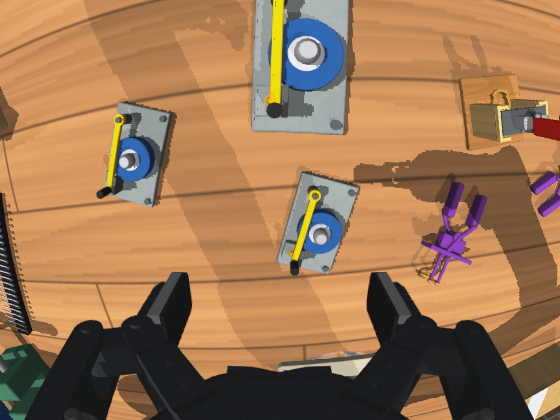

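The keeper is shut: the bar runs along the base, with the knob at (275,110) beside the stop. Now to the pliers.

```bash
python3 -m handwheel '[[0.0048,0.0384,-0.002,0,100],[0.0048,0.0384,-0.002,0,100],[0.0048,0.0384,-0.002,0,100],[0.0048,0.0384,-0.002,0,100],[0.0048,0.0384,-0.002,0,100],[0.0048,0.0384,-0.002,0,100],[0.0048,0.0384,-0.002,0,100],[0.0048,0.0384,-0.002,0,100]]' >/dev/null
python3 -m handwheel '[[0,0,0,-0.09,100],[0,0,0,-0.09,100],[0,0,0,0,100],[0,0,0,0,100]]'
python3 - <<'E'
from h import *
im=look("wrist","f_wrist",["pliers","grip","ring_center"])
ci=camera_info("wrist");T=ci['pose']
h=cv2.cvtColor(im,cv2.COLOR_RGB2HSV)
m=(((h[...,0]<8)|(h[...,0]>172))&(h[...,1]>150)&(h[...,2]>70)).astype(np.uint8)
n,l,st,ce=cv2.connectedComponentsWithStats(m)
def ray(u,v):
    d=np.array([u-ci['cx'],v-ci['cy']]);r=np.hypot(*d);a=r/ci['fx']
    return T[:3,:3]@np.r_[d/r*np.sin(a),np.cos(a)]
for i in range(1,n):
    if st[i,4]>80:
        d=ray(*ce[i]);p=T[:3,3];print(st[i],ce[i],[np.round(p+d*(z-p[2])/d[2],1)[:2] for z in(145,170)])
cv2.imwrite("pics/f_crop.png",cv2.resize(im[0:300,130:430,::-1],None,fx=2,fy=2))
E
```

```text
t: 12.35
tcp_pos: [440.4, -235.0, 452.2]
tool_rot: [-3.141, 0.0, 0.101]
wrist_force: [-0.7, -0.4, 0.4]
grip_width: 85.2
t 12.35 [ 440.4 -235.   452.2] [-3.141  0.     0.101] 85.2
pliers [([492.7, -234.2, 73.1], 0.66), ([303.7, -153.7, 30.1], 0.6), ([416.3, -422.7, 29.8], 0.56)]
grip [([367.7, -186.1, 15.8], 0.67), ([491.8, -238.1, 148.1], 0.62), ([375.9, -358.7, 14.0], 0.61)]
ring_center [([255.7, -132.5, 19.6], 0.94), ([441.2, -457.2, 18.4], 0.94), ([510.0, -233.5, 24.6], 0.89)]
[307 127  20  28 470] [316.34680851 140.57234043] [array([ 496.8, -261.3]), array([ 499.2, -258.2])]
[250 130  17  28 426] [258.24413146 143.40610329] [array([ 489.1, -212.4]), array([ 492.2, -213.7])]
```

View pics/f_crop.png

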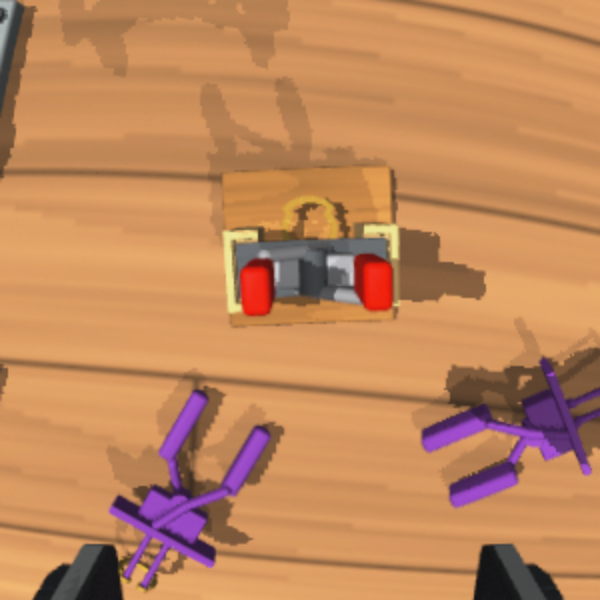

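Red pads at crop (257,287) and (376,283) give the grip centre at about (493,-237) with yaw about 0.155. Approach and descend.

```bash
python3 -m handwheel '[[0,0,0,-0.054,100],[0,0,0,0,100]]'
python3 - <<'E'
from h import *
to([493,-236.7,300])
E
```

```text
t: 12.75
tcp_pos: [440.5, -234.8, 452.3]
tool_rot: [3.142, -0.0, 0.157]
wrist_force: [0.0, -0.1, -0.2]
grip_width: 85.3
tool shift [ 51.5  10.1 152.3] yaw 0.157
```

```bash
python3 -m handwheel '[[0.0257,0.005,0.01,0,100],[0.0257,0.005,0.01,0,100],[0,0,0.03,0,100],[0,0,0.03,0,100],[0,0,0.02,0,100],[0,0,0,0,100],[0,0,0,0,100]]'
python3 - <<'E'
from h import *
im=look("wrist","g_wrist",[])
cv2.imwrite("pics/g_crop.png",im[:,:,::-1])
to([493,-236.7,300])
E
```

```text
t: 13.45
tcp_pos: [493.1, -236.9, 352.5]
tool_rot: [3.142, -0.0, 0.156]
wrist_force: [1.1, -1.2, -0.4]
grip_width: 85.4
t 13.45 [ 493.1 -236.9  352.5] [ 3.142 -0.     0.156] 85.4
tool shift [-0.2 -0.4 53.2] yaw 0.156
```

View pics/g_crop.png

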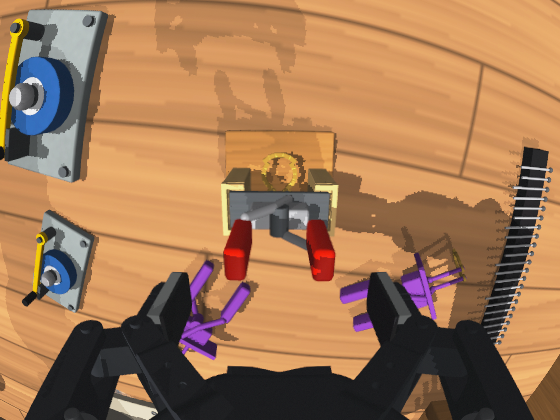

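The grips at (237,250) and (320,250) are centred and aligned. Descend and squeeze.

```bash
python3 -m handwheel '[[0,0,0.02,0,100],[0,0,0.02,0,100],[0,0,0.013,0,100],[0,0,0,0,40],[0,0,0,0,40],[0,0,0,0,40],[0,0,0,0,40],[0,0,0,0,40]]' 35
python3 -m handwheel '[[0,0,0,0,40],[0,0,0,0,40]]'
```

```text
t: 14.3
tcp_pos: [493.4, -237.0, 301.3]
tool_rot: [3.14, -0.003, 0.156]
wrist_force: [-0.7, 0.8, 6.9]
grip_width: 47.5
t: 14.5
tcp_pos: [493.4, -237.0, 301.3]
tool_rot: [3.14, -0.003, 0.156]
wrist_force: [-1.3, 0.1, 7.2]
grip_width: 47.3
```

```bash
python3 -m handwheel '[[0,0,-0.005,0,40],[0,0,-0.015,0,40],[0,0,-0.02,0,40],[0,0,-0.03,0,40],[0,0,-0.03,0,40],[0,0,-0.01,0,40],[0,0,0,0,40],[0,0,0,0,40]]'
python3 - <<'E'
from h import *
look("wrist","i_wrist",["ring_center","pliers","grip"])
look("scene","i_scene",["ring_center","pliers","grip"])
look("top",None,["ring_center","pliers","grip"])
s=ctrl.sense();y=s['tool_rot'][2];print('pred ring',s['tcp_pos'][:2]+19*np.array([np.cos(y),np.sin(y)]))
to([566.7-19,34+1.7,415])
E
```

```text
t: 15.3
tcp_pos: [492.3, -236.7, 408.3]
tool_rot: [-3.141, 0.001, 0.157]
wrist_force: [-0.7, 0.3, -2.0]
grip_width: 47.0
t 15.3 [ 492.3 -236.7  408.3] [-3.141e+00  1.000e-03  1.570e-01] 47.0
ring_center [([443.4, -459.8, 16.9], 0.67)]
pliers [([494.4, -236.1, 179.3], 0.84), ([304.2, -155.7, 27.1], 0.74), ([413.5, -421.6, 28.8], 0.71)]
grip [([376.1, -363.0, 16.5], 0.78), ([487.9, -237.5, 253.8], 0.61), ([365.3, -185.5, 14.3], 0.61)]
t 15.5 [ 492.5 -236.7  407.8] [-3.14e+00  2.00e-03  1.57e-01] 47.2
ring_center [([439.7, -458.7, 18.3], 0.96), ([253.4, -134.9, 19.1], 0.7), ([507.8, -229.9, 132.3], 0.62)]
pliers [([413.9, -419.9, 28.4], 0.96), ([303.4, -153.9, 30.3], 0.77), ([490.7, -236.5, 175.7], 0.7)]
grip [([374.0, -361.1, 10.0], 0.83), ([373.1, -182.4, 15.3], 0.81), ([490.5, -233.6, 250.6], 0.58)]
t 15.7 [ 492.7 -236.8  408.7] [-3.141e+00  1.000e-03  1.570e-01] 47.3
ring_center [([260.8, -131.6, 22.4], 0.86), ([440.0, -453.2, 18.8], 0.64), ([505.9, -234.1, 136.8], 0.43)]
pliers [([299.3, -151.9, 31.9], 0.84), ([414.3, -421.3, 29.3], 0.7), ([490.6, -235.5, 178.5], 0.57)]
grip [([366.8, -189.0, 14.5], 0.94), ([489.8, -232.2, 253.5], 0.44), ([641.4, 57.0, 54.0], 0.27)]
pred ring [ 511.56910278 -233.88058096]
tool shift [  96.8 -260.6   -5.9] yaw 0.157
```

View pics/i_wrist.png

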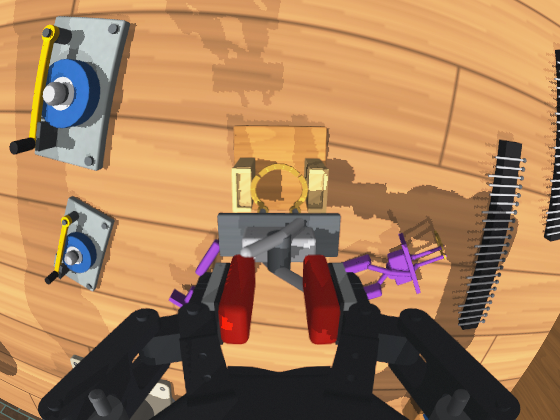

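The ring shows at (280,185), spread and upright. Turn to the fixture's yaw and carry it over.

```bash
python3 -m handwheel '[[0,0,0,0.08,40],[0,0,0,0.08,40],[0,0,0,0.08,40],[0,0,0,0,40]]'
python3 - <<'E'
from h import *
to([547.8,35.5,408])
E
```

```text
t: 16.3
tcp_pos: [492.8, -236.8, 409.3]
tool_rot: [3.141, -0.0, -0.083]
wrist_force: [0.6, -0.1, -2.8]
grip_width: 47.1
tool shift [  32.1 -275.9    1.3] yaw -0.083
```

```bash
python3 -m handwheel '[[0.002,-0.015,0,0,40],[0.004,-0.035,0,0,40],[0.005,-0.045,0,0,40],[0.005,-0.045,0,0,40],[0.005,-0.045,0,0,40],[0.005,-0.045,0,0,40],[0.004,-0.03,0,0,40],[0.002,-0.016,0,0,40]]' >/dev/null
python3 -m handwheel '[[0,0,0,0,40],[0,0,0,0,40]]'
python3 - <<'E'
from h import *
im=look("wrist","j_wrist",["ring_center","groove","fixture"])
cv2.imwrite("pics/j_crop.png",cv2.resize(im[100:300,180:380,::-1],None,fx=3,fy=3))
np.save("j.npy",im);ci=camera_info("wrist");print(ci['fx'],ci['fy'],ci['cx'],ci['cy'])
look("top","j_top",["ring_center","groove"]);look("scene","j_scene",["ring_center","groove"])
E
```

```text
t: 17.3
tcp_pos: [547.3, 34.4, 409.1]
tool_rot: [3.14, 0.0, -0.084]
wrist_force: [-1.1, -0.5, -1.0]
grip_width: 47.4
t 17.3 [547.3  34.4 409.1] [ 3.14   0.    -0.084] 47.4
ring_center []
groove [([564.9, 35.8, 49.5], 0.82), ([467.6, 260.0, 31.6], 0.73), ([351.6, 30.3, 33.3], 0.61)]
fixture [([465.6, 255.6, 4.9], 0.81), ([345.5, 29.0, -0.4], 0.72), ([563.1, 34.8, 1.5], 0.67)]
325.19226210127806 325.19226210127806 278.7233304823418 211.21188661880407
t 17.5 [547.5  33.6 409.3] [ 3.141  0.    -0.086] 47.2
ring_center [([441.0, -455.4, 20.0], 0.97), ([256.7, -128.2, 22.6], 0.57), ([785.4, -60.2, -3.1], 0.46)]
groove [([464.2, 259.2, 36.8], 0.96), ([566.4, 30.6, 50.9], 0.8), ([350.5, 26.7, 34.5], 0.76)]
t 17.65 [547.6  34.5 409.3] [ 3.141 -0.    -0.085] 47.1
ring_center [([253.2, -134.9, 20.4], 0.72), ([565.6, 34.4, 132.8], 0.55)]
groove [([349.3, 31.3, 30.0], 0.88), ([464.7, 263.3, 36.0], 0.77), ([568.7, 30.2, 46.4], 0.57)]
```

View pics/j_crop.png

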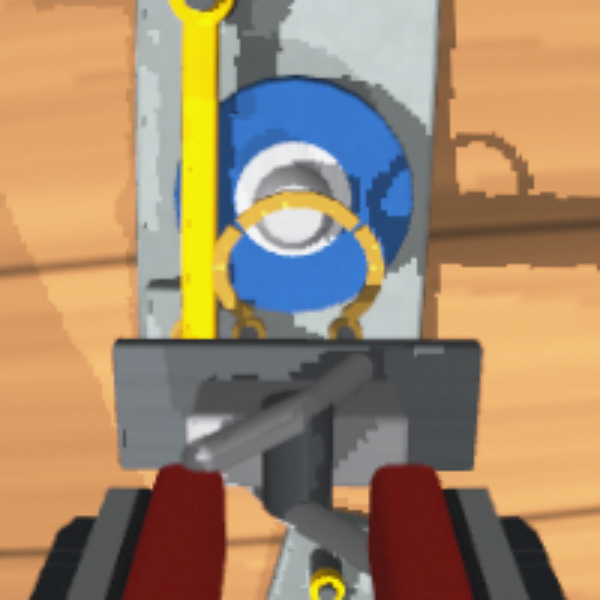

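Ring at crop (299,265), hub and axle ahead of it at about (293,215), with bar and base edges vertical so the yaw agrees. Next I measure by rays.

```bash
cat > m.py <<'E'
from h import *
from scipy.optimize import least_squares
def world(uv,z,ci):
    T=ci['pose'];uv=np.atleast_2d(uv).astype(float);d=uv-[ci['cx'],ci['cy']];r=np.hypot(*d.T)[:,None]
    a=r/ci['fx'];D=np.c_[d/r*np.sin(a),np.cos(a)]@T[:3,:3].T
    return (T[:3,3]+D*((z-T[2,3])/D[:,2])[:,None])[:,:2]
def circ(P,R=None):
    if R: f=lambda q:np.hypot(*(P-q[:2]).T)-R; q0=P.mean(0)
    else: f=lambda q:np.hypot(*(P-q[:2]).T)-q[2]; q0=np.r_[P.mean(0),20]
    s=least_squares(f,q0,loss='soft_l1',f_scale=.7);return np.round(s.x,2),np.round(np.median(abs(s.fun)),2)
E
python3 - <<'E'
from m import *
im=np.load("j.npy");ci=camera_info("wrist")
h=cv2.cvtColor(im,cv2.COLOR_RGB2HSV)
b=((h[...,0]>100)&(h[...,0]<125)&(h[...,1]>130)).astype(np.uint8);b[:120]=b[:120];b[:, :200]=0
b[:100]=0;b[212:]=0
c=max(cv2.findContours(b,0,cv2.CHAIN_APPROX_NONE)[0],key=cv2.contourArea)[:,0]
hull=cv2.convexHull(c)[:,0]
# outer edge candidates: contour points far from axle approx
P=world(c,45,ci);q=np.array([566.,34.5]);rr=np.hypot(*(P-q).T)
for _ in range(4):
    k=abs(np.hypot(*(P-q).T)-42)<(6 if _<2 else 2.5);k&=(c[:,0]>254);fit=circ(P[k],42);q=fit[0]
print('hub',fit,k.sum(), 'free R',circ(P[k]))
# ring: brass
tz=409.2-273.5
g=((h[...,0]>14)&(h[...,0]<24)&(h[...,1]>110)&(h[...,2]>90)).astype(np.uint8)
pts=lambda L:np.array([[180+x/3,100+y/3] for x,y in L])
print('ring outer L,R,top,inner top',np.round(world(pts([(214,265),(384,265),(299,192),(299,208),(248,325),(345,325)]),tz,ci),1).tolist())
ys,xs=np.nonzero(g[160:215,245:315]);G=np.c_[xs+245,ys+160]
W=world(G,tz,ci);print('brass px',len(G))
f=circ(W);print('ring fit all',f)
w=W-f[0][:2];k=w[:,0]>-8;print(circ(W[k]))
s=ctrl.sense();y=s['tool_rot'][2];print('pred',s['tcp_pos'][:2]+19*np.array([np.cos(y),np.sin(y)]))
print('axle top', world(pts([(293,218)]),70,ci))
E
```

```text
hub (array([567.82,  36.12]), np.float64(0.3)) 102 free R (array([568.48,  35.25,  41.13]), np.float64(0.28))
ring outer L,R,top,inner top [[569.1, 54.6], [565.5, 11.0], [586.2, 31.2], [582.1, 31.5], [552.2, 47.4], [550.1, 22.1]]
brass px 677
ring fit all (array([565.83,  34.01,  19.64]), np.float64(1.18))
(array([565.2 ,  33.94,  20.04]), np.float64(1.11))
pred [566.53677884  33.57056091]
axle top [[565.85953069  34.64356776]]
```

```bash
python3 -m handwheel '[[0.0005,-0.001,0.015,0,40],[0,0,0.02,0,40],[0,0,0.015,0,40],[0,0,0.007,0,40],[0,0,0,0,40],[0,0,0,0,40],[0,0,0,0,40]]'
python3 - <<'E'
from m import *
im=look("wrist","k_wrist",["ring_center","groove","pliers"])
np.save("k.npy",im)
cv2.imwrite("pics/k_crop.png",cv2.resize(im[110:260,200:360,::-1],None,fx=5,fy=5,interpolation=cv2.INTER_CUBIC)[:600])
sc=look("scene","k_scene",["ring_center","groove"])
E
```

```text
t: 18.5
tcp_pos: [548.6, 36.5, 353.1]
tool_rot: [-3.141, -0.002, -0.083]
wrist_force: [0.5, -0.6, -2.0]
grip_width: 47.2
t 18.5 [548.6  36.5 353.1] [-3.141e+00 -2.000e-03 -8.300e-02] 47.2
ring_center []
groove [([466.7, 258.7, 35.2], 0.76), ([350.2, 32.6, 34.6], 0.73), ([566.2, 37.7, 51.0], 0.6)]
pliers [([549.7, 37.1, 123.8], 0.9)]
t 18.7 [548.3  36.5 352.8] [-3.141e+00 -1.000e-03 -8.300e-02] 47.3
ring_center [([436.8, -458.7, 15.8], 0.97), ([564.3, 39.2, 76.9], 0.94), ([256.8, -137.2, 21.7], 0.79)]
groove [([467.2, 260.8, 33.6], 0.9), ([566.0, 32.3, 48.4], 0.88), ([348.4, 30.7, 34.9], 0.63)]
```

View pics/k_crop.png

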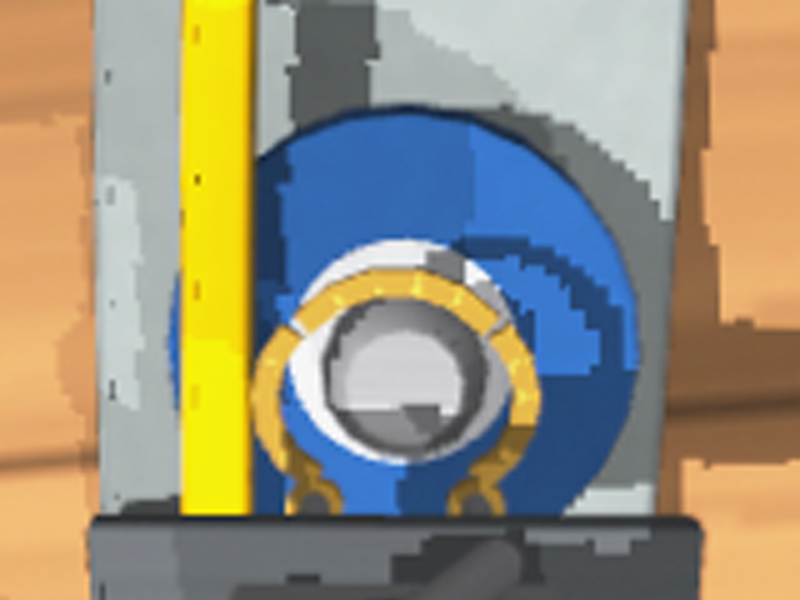

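```bash
python3 - <<'E'
from m import *
im=np.load("k.npy");ci=camera_info("wrist");s=ctrl.sense();y=s['tool_rot'][2];print(s['t'],s['tcp_pos'],'pred',s['tcp_pos'][:2]+19*np.array([np.cos(y),np.sin(y)]))
pts=lambda L:np.array([[200+(x+.5)/5-.5,110+(v+.5)/5-.5] for x,v in L])
W=lambda L,z:np.round(world(pts(L),z,ci),1).tolist()
tz=s['tcp_pos'][2]-273.5
print('ring outer L R top',W([(252,395),(541,395),(397,268)],tz)); print('inner L R top',W([(285,395),(512,395),(397,300)],tz))
print('disc L R top',W([(330,377),(465,377),(398,330)],70)); print('cyl L R top',W([(322,380),(488,380),(408,300)],62))
h=cv2.cvtColor(im,cv2.COLOR_RGB2HSV)
b=((h[...,0]>100)&(h[...,0]<125)&(h[...,1]>130)).astype(np.uint8);b[:,:252]=0;b[:128]=0;b[212:]=0;b[:,330:]=0
c=max(cv2.findContours(b,0,cv2.CHAIN_APPROX_NONE)[0],key=cv2.contourArea)[:,0]
P=world(c,45,ci);q=np.array([567.,36])
for _ in range(4):
    k=abs(np.hypot(*(P-q).T)-42)<(6 if _<2 else 2);k&=c[:,0]>254;fit=circ(P[k],42);q=fit[0]
print('hub',fit,k.sum(),circ(P[k]))
g=((h[...,0]>14)&(h[...,0]<24)&(h[...,1]>110)&(h[...,2]>90)).astype(np.uint8)
g[:,:250]=0;g[:,309:]=0;g[:162]=0;g[205:]=0
ys,xs=np.nonzero(g);G=world(np.c_[xs,ys],tz,ci)
print('ring mean-radius circle',circ(G),len(G))
# bright top disc
w=((h[...,1]<30)&(h[...,2]>150)).astype(np.uint8);w[:175]=0;w[:,:262]=0;w[:,296:]=0;w[193:]=0
E
```

```text
18.85 [548.22695883  36.47946142 352.42719383] pred [567.1612928   34.90117215]
ring outer L R top [[569.7, 56.9], [566.0, 12.4], [587.6, 33.0]]
inner L R top [[569.2, 51.8], [566.3, 16.9], [582.7, 33.4]]
disc L R top [[569.3, 45.2], [567.5, 23.8], [576.0, 33.8]]
cyl L R top [[566.9, 47.1], [564.7, 19.8], [579.1, 31.9]]
hub (array([566.96,  34.94]), np.float64(0.27)) 128 (array([567.41,  34.21,  41.32]), np.float64(0.26))
ring mean-radius circle (array([566.42,  35.29,  19.61]), np.float64(1.17)) 577
```

Ring and axle centres agree within about 1 mm both ways. Lower in stages, watching the force.

```bash
python3 -m handwheel '[[0,0,0.005,0,40],[0,0,0.004,0,40],[0,0,0.003,0,40],[0,0,0,0,40]]'
python3 -m handwheel '[[0,0,0.003,0,40],[0,0,0.003,0,40],[0,0,0,0,40]]'
python3 -c "
from m import *
im=look('wrist','l_wrist',[]);np.save('l.npy',im)
cv2.imwrite('pics/l_crop.png',cv2.resize(im[110:260,200:360,::-1],None,fx=5,fy=5,interpolation=cv2.INTER_CUBIC)[:600])"
```

```text
t: 19.25
tcp_pos: [548.0, 36.4, 339.5]
tool_rot: [3.141, 0.001, -0.083]
wrist_force: [0.4, 0.2, -1.1]
grip_width: 47.1
t: 19.55
tcp_pos: [548.0, 36.4, 333.8]
tool_rot: [3.141, 0.001, -0.083]
wrist_force: [0.4, -0.7, -2.7]
grip_width: 47.0
t 19.55 [548.   36.4 333.8] [ 3.141e+00  1.000e-03 -8.300e-02] 47.0
```

View pics/l_crop.png

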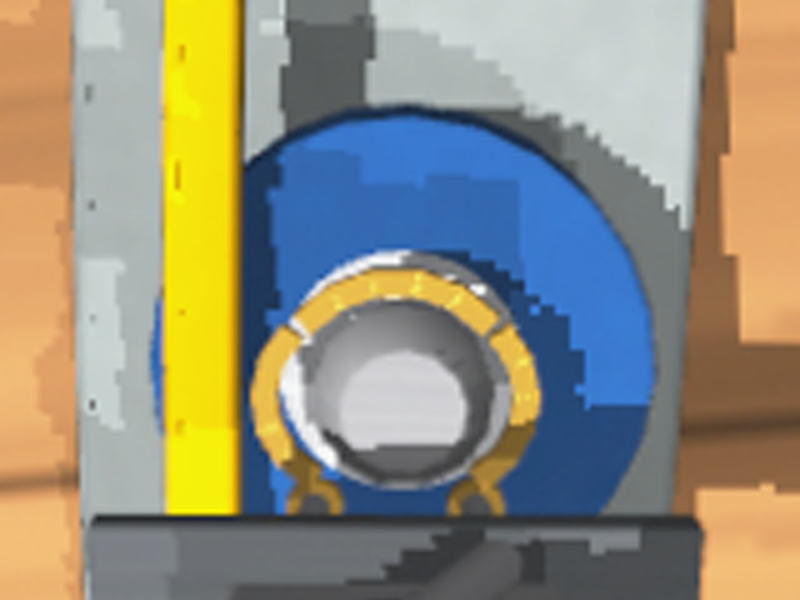

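```bash
python3 - <<'E'
from m import *
ci=camera_info("wrist");s=ctrl.sense();y=s['tool_rot'][2];tz=s['tcp_pos'][2]-274.2
print(tz,'pred',s['tcp_pos'][:2]+19*np.array([np.cos(y),np.sin(y)]))
pts=lambda L:np.array([[200+(x+.5)/5-.5,110+(v+.5)/5-.5] for x,v in L])
W=lambda L,z:np.round(world(pts(L),z,ci),1).tolist()
print('ring inner L R top',W([(280,395),(513,395),(397,300)],tz),'outer',W([(250,395),(541,395),(397,268)],tz))
print('cyl bottom@63',W([(405,488)],63),'L R',W([(305,400),(497,400)],61),'top@54',W([(400,303)],54))
print('disc L R B',W([(338,405),(468,405),(403,350),(403,447)],70))
im=np.load('l.npy');h=cv2.cvtColor(im,cv2.COLOR_RGB2HSV)
b=((h[...,0]>100)&(h[...,0]<125)&(h[...,1]>130)).astype(np.uint8);b[:,:252]=0;b[:128]=0;b[212:]=0;b[:,335:]=0
c=max(cv2.findContours(b,0,cv2.CHAIN_APPROX_NONE)[0],key=cv2.contourArea)[:,0]
P=world(c,45,ci);q=np.array([567.,35])
for _ in range(4):
    k=abs(np.hypot(*(P-q).T)-42)<(6 if _<2 else 2);k&=c[:,0]>254;fit=circ(P[k],42);q=fit[0]
print('hub',fit,circ(P[k]))
E
```

```text
59.8123537055327 pred [567.05518111  34.88197955]
ring inner L R top [[568.8, 52.6], [565.8, 16.7], [582.2, 33.4]] outer [[569.2, 57.3], [565.5, 12.4], [587.1, 32.9]]
cyl bottom@63 [[553.1, 34.5]] L R [[568.0, 48.8], [565.5, 19.3]] top@54 [[580.5, 33.0]]
disc L R B [[569.1, 43.2], [567.6, 24.0], [576.7, 32.9], [561.9, 34.2]]
hub (array([567.97,  34.9 ]), np.float64(0.24)) (array([568.34,  34.37,  41.48]), np.float64(0.24))
```

Ring is around the taper with clearance on both sides. The axle sits about 0.6 mm to the ring's right, so I correct that and continue down.

```bash
python3 -m handwheel '[[0.0002,0.0005,0,0,40],[0,0,0.002,0,40],[0,0,0.002,0,40],[0,0,0,0,40]]'
python3 -m handwheel '[[0,0,0.002,0,40],[0,0,0.002,0,40],[0,0,0.0015,0,40],[0,0,0,0,40],[0,0,0,0,40]]'
python3 -c "
from m import *
im=look('wrist','n_wrist',['pliers']);np.save('n.npy',im)
cv2.imwrite('pics/n_crop.png',cv2.resize(im[110:260,200:360,::-1],None,fx=5,fy=5,interpolation=cv2.INTER_CUBIC)[:600])
look('scene','n_scene',['ring_center','pliers','grip']);look('top',None,['pliers','knob','grip'])"
```

```text
t: 20.0
tcp_pos: [548.2, 35.9, 329.9]
tool_rot: [3.142, 0.001, -0.083]
wrist_force: [-0.4, 0.2, -2.1]
grip_width: 47.3
t: 20.5
tcp_pos: [548.4, 36.0, 324.7]
tool_rot: [-3.142, 0.0, -0.083]
wrist_force: [-0.3, 0.1, -1.9]
grip_width: 47.1
t 20.5 [548.4  36.  324.7] [-3.142  0.    -0.083] 47.1
pliers [([547.3, 35.6, 95.3], 0.77)]
t 20.6 [548.4  35.9 324.8] [-3.142 -0.    -0.083] 47.2
ring_center [([439.0, -459.5, 14.5], 0.95), ([256.3, -134.8, 20.6], 0.72), ([565.6, 40.7, 47.1], 0.69)]
pliers [([305.1, -151.6, 33.1], 0.89), ([550.0, 38.7, 92.5], 0.87), ([414.0, -421.5, 30.9], 0.74)]
grip [([377.6, -358.1, 12.4], 0.89), ([546.2, 38.1, 168.9], 0.75), ([371.8, -182.6, 15.7], 0.57)]
t 20.8 [548.4  35.9 324.8] [-3.142 -0.    -0.083] 47.0
pliers [([300.4, -154.6, 33.1], 0.9), ([416.8, -419.7, 28.6], 0.59), ([546.4, 33.9, 97.6], 0.5)]
knob [([437.6, 296.2, 56.6], 0.48)]
grip [([369.5, -357.2, 15.4], 0.89), ([368.4, -187.3, 15.2], 0.57), ([548.2, 40.4, 171.4], 0.54)]
```

The picture limit is reached, so the last checks are by numbers. There is no contact force (−2 N is the pliers' weight), and the height estimates average about 50.5, so I lower 0.8 mm and check.

```bash
python3 -m handwheel '[[0,0,0.0008,0,40],[0,0,0,0,40],[0,0,0,0,40]]'
python3 - <<'E'
from m import *
look('scene',None,['knob','groove']);im=look('wrist',None,['groove','knob'])
ci=camera_info("wrist");s=ctrl.sense();y=s['tool_rot'][2];tz=s['tcp_pos'][2]-274.2
print('pred ring',s['tcp_pos'][:2]+19*np.array([np.cos(y),np.sin(y)]),tz,s['wrist_force'],s['torque'])
h=cv2.cvtColor(im,cv2.COLOR_RGB2HSV)
b=((h[...,0]>100)&(h[...,0]<125)&(h[...,1]>130)).astype(np.uint8);b[:,:252]=0;b[:128]=0;b[212:]=0;b[:,335:]=0
c=max(cv2.findContours(b,0,cv2.CHAIN_APPROX_NONE)[0],key=cv2.contourArea)[:,0]
P=world(c,45,ci);q=np.array([567.,35])
for _ in range(4):
    k=abs(np.hypot(*(P-q).T)-42)<(6 if _<2 else 2);k&=c[:,0]>254;fit=circ(P[k],42);q=fit[0]
print('hub',fit,circ(P[k]))
g=((h[...,0]>14)&(h[...,0]<24)&(h[...,1]>110)&(h[...,2]>70)).astype(np.uint8)
g[:,:249]=0;g[:,311:]=0;g[:160]=0;g[205:]=0
for v in(180,185,189):
    xs=np.nonzero(g[v])[0]; print(v,xs.min(),xs.max(),np.round(world([[xs.min(),v],[xs.max(),v]],tz,ci).mean(0),1))
# axle grey span by row (low saturation inside the ring)
for v in(182,190,196):
    xs=np.nonzero((h[v,:,1]<60)&(np.arange(560)>255)&(np.arange(560)<303))[0];print('grey',v,xs.min(),xs.max(),np.round(world([[xs.min(),v],[xs.max(),v]],63,ci),1).tolist())
E
```

```text
t: 21.3
tcp_pos: [548.3, 35.9, 323.9]
tool_rot: [-3.142, 0.0, -0.083]
wrist_force: [-0.2, -0.6, -1.9]
grip_width: 47.3
t 21.3 [548.3  35.9 323.9] [-3.142  0.    -0.083] 47.3
knob [([432.8, 297.5, 52.3], 0.52), ([502.5, 72.4, 83.2], 0.51)]
groove [([567.3, 31.4, 46.5], 0.8), ([467.0, 259.9, 34.2], 0.77), ([346.7, 30.2, 33.3], 0.63)]
t 21.45 [548.4  35.9 323.9] [-3.142 -0.    -0.083] 47.1
groove [([465.9, 258.5, 34.8], 0.97), ([348.8, 32.1, 33.8], 0.67), ([566.6, 37.7, 49.5], 0.57)]
knob [([434.1, 293.6, 55.2], 0.94)]
pred ring [567.29917611  34.37850958] 49.75726019734111 [-0.70610527 -0.8956635  -1.6228768 ] [ 0.02465627 -0.00371268  0.00250663]
hub (array([567.94,  34.91]), np.float64(0.25)) (array([568.3 ,  34.43,  41.52]), np.float64(0.24))
180 252 305 [574.6  33.9]
185 251 306 [570.6  34.2]
189 250 306 [567.5  34.9]
grey 182 258 300 [[577.4, 48.6], [574.8, 18.2]]
grey 190 256 301 [[571.5, 50.7], [568.8, 17.9]]
grey 196 258 299 [[566.8, 49.7], [564.3, 19.6]]
```

All agree: ring at (567.3, 34.4, 49.8) mm, hub centre at (567.9, 34.9), and the knob still at its shut spot. Hand in.

```bash
python3 -c "
from workcell import *
print(ctrl.hand_in())
s=ctrl.sense();print(s['t'],s['tcp_pos'],s['wrist_force'],s['grip_width'])"
```

```text
the job is handed in; nothing more can be done
None
the job is handed in; nothing more can be done
```

I shut the keeper and lowered the spread ring into the groove, then handed the job in at about 21.5 s, still holding the pliers. The hand-in reports no verdict, so the result rests on my own checks.

**Keeper:** I swung the bar by its knob until it hit the stop at about 21 N. At the end the knob still read (502.5, 72.4) mm, its shut position.

**Pliers and ring:** I squeezed the grips at 35 N. The fingers read 47 mm, slightly under the 49 mm given for fully squeezed, as with the knob earlier (15 mm for 16 mm). I held the ring above the axle, then lowered it without meeting any resistance.

**Last checks:**

| Check | Reading |
|---|---|
| Ring centre (from arm pose) | (567.3, 34.4, 49.8) mm |
| Axle axis (fit to the hub edge) | (567.9, 34.9) mm |
| Wrist force | about −2 N vertically, roughly the pliers' own weight |
| Pliers upright | tool read as pointing straight down |

**Weaker or disagreeing checks:**
- **Side-to-side position:** the networks put the groove at y = 31 in the scene camera and 38 in the wrist camera. I relied on ring and axle measured in the same wrist picture.
- **Ring height:** estimates ranged from 47 to 51.6 mm. The groove's middle is at 49.5 mm.
- **Final picture:** I could not view one, because the 12-picture limit was reached. The bystanders were not checked at the end, but the arm never went near them.

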